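# Swap the charger for the rover on the switch console

## Task

The rover's battery is charged. On the switch console, first flip the orange charger toggle OFF (towards the robot's side), then flip the blue rover toggle ON (to the far side, where the green stripe is), each all the way over. Leave the white and the green toggle in the same row as they are.

Things in the scene. Friction and masses are not known exactly. Their poses are not given: they have to be found in the camera images.
- charger_tip (a point): orange toggle (charger): centre of the cap's round end, 55 mm from the pivot (pivot 62 mm above the work surface, panel 58 mm). Cap 18 mm across, ends 9 mm past this point, covers the outer 30 mm of the lever; 10 mm steel stem below. Site y axis = hinge axis, along the row; yaw = the console's yaw (level x points from OFF side to ON side); pitch = joint value.
- charger (a joint): orange-capped toggle (charger), rad. 0 = OFF, leaning 0.5 rad from upright to the robot's side; 1 = ON, leaning 0.5 rad to the far, green-striped side. Starts ON. Light friction (1.5 N at the cap's end), rigid stops, no spring: stays where left. One of four, 46 mm apart, order varies, in a row on a fixed dark console 130 deep x 220 wide x 50 mm high.
- rover_tip (a point): blue toggle (rover): centre of the cap's round end, 55 mm from the pivot (pivot 62 mm above the work surface, panel 58 mm). Cap 18 mm across, ends 9 mm past this point, covers the outer 30 mm of the lever; 10 mm steel stem below. Site y axis = hinge axis, along the row; yaw = the console's yaw (level x points from OFF side to ON side); pitch = joint value.
- rover (a joint): blue-capped toggle (rover), rad. 0 = OFF, leaning 0.5 rad from upright to the robot's side; 1 = ON, leaning 0.5 rad to the far, green-striped side. Starts OFF. Light friction (1.5 N at the cap's end), rigid stops, no spring: stays where left. Same row as the orange one.
- lamp (a joint): white-capped toggle (work lamp), rad. 0 = OFF, leaning 0.5 rad from upright to the robot's side; 1 = ON, leaning 0.5 rad to the far, green-striped side. A bystander in the same row: starts OFF and must stay so. Light friction (1.5 N at the cap's end), rigid stops, no spring: stays where left.
- fan (a joint): green-capped toggle (fan), rad. 0 = OFF, leaning 0.5 rad from upright to the robot's side; 1 = ON, leaning 0.5 rad to the far, green-striped side. A bystander in the same row: starts ON and must stay so. Light friction (1.5 N at the cap's end), rigid stops, no spring: stays where left.

How it is judged:
On the way, in this order (a step that is already met when the one before it is completed fails the run):
1. the orange charger toggle is OFF (value of joint charger below 0.2 rad), for 0.1 s.
2. after that, the blue rover toggle is ON (value of joint rover above 0.8 rad and value of joint charger below 0.2 rad), for 0.1 s.
At the end, for the whole second after the job is handed in: Orange charger toggle OFF (joint below 0.2 rad), blue rover toggle ON (above 0.8 rad), white still OFF (below 0.25 rad) and green still ON (above 0.75 rad) (all of step 2 and value of joint lamp below 0.25 rad and value of joint fan above 0.75 rad); the robot touches nothing.
It fails at once if the white toggle is moved by more than about 0.25 rad (value of joint lamp above 0.25 rad).
It fails at once if the green toggle is moved by more than about 0.25 rad (value of joint fan below 0.75 rad).
It also fails if it takes over 35 s, if anything falls off the work surface, if the arm or the gripper's body presses on something with over 40 N, if the wrist force passes 120 N, or if a joint passes its speed limit or range.

## Robot

A 7-joint arm with a two-finger parallel gripper is mounted at the origin on the work surface. World frame = base frame: x ahead of the robot, y to its left, z up, the work surface at z = 0. Lengths are in m, angles in rad, forces in N, time in s.
With the tool pointing down it reaches from about 0.4 to 0.85 m from the base axis. Payload 10.4 kg.
Tool frame: the origin (TCP) lies at the very end of the fingers, on their centre line; the grasp point (between the pads) lies 19 mm behind it; z points along the fingers, x is the direction in which the jaws open and shut, and the axes are right-handed (so a half turn about z gives the same grasp; the last joint's range is limited). The gripper opens to 87 mm and grips with 3 to 60 N. Pads are 19 mm wide; open, the fingers measure 117 mm over their backs; the gripper's body (75 mm by 190 mm) begins 51 mm behind the grasp point.
Start: joints at [-0.023, 0.332, -0.065, 1.46, 0.022, 1.35, -0.088], TCP at [0.625, 0, 0.223] pointing down, gripper open.
Joint ranges: [-2.6, 2.6], [-0.5, 2.12], [-1.47, 1.34], [0.16, 2.42], [-1.27, 4.41], [0.06, 2.06], [-2.6, 2.6]. Speed limits (rad/s): [2.22, 2.22, 2.79, 2.79, 3.14, 3.14, 3.14].

## Interface

Orientations are given as a rotation vector (axis times angle).
In Python, from station import status, viewer, job gives the robot as it stands. The module is installed in compiled form; this text tells all that it offers.
- The arm moves only by the tool step_arm, never from a script. Its argument "steps" is one flat list of numbers, 4 for each row, row after row: the shift along the world's x, y, z in mm, then the turn about the world's z in rad. In form: [tx, ty, tz, yaw, tx, ty, tz, yaw, ...]. A call has exactly 10 rows; each row shifts and turns the commanded pose from where the row before left it; what a row does not reach is not made up. A row lasts 1/12 s, in which the tool goes at most 41.7 mm and 7.16 degrees, less where a joint would pass 70% of its speed; a pose out of reach is approached as far as the arm can. A call with a gripper value outside its range is refused whole. "jaw" is the closure in counts, from 0 (fully open) to 255 (shut), set as the call begins (left out, the last holds). The fingers move at their own pace and stop on an object; the grip force is fixed at half the most. Time passes only in rows, so rows that do not move let the fingers close, or fill a call up. It gives the time, the measured TCP pose, the force and the opening at its end, in the units of the state.
- status.sense(): the state, without advancing time (a new reading comes with each control period).
- viewer.capture(name): name is "scene" or "side" or "wrist"; returns a dict with "img" (480x640x3 uint8, blue, green, red), "K" (3x3 intrinsics, pixels), "R" (3x3) and "t" (3): a world point X has camera coordinates R X + t; the wrist camera has in their place "hand_eye" (4x4, takes a point from camera to tool coordinates, whose origin is the TCP and whose axes are the tool frame's). Camera axes: x right, y down, z forward; pixel columns grow to the right and rows downward; lengths in m; the calibration is good to about 2 mm. A picture is of the moment at which its call begins: read the wrist's pose just before it. There is no depth.
- job.sign_off(): hands the job in, once; it reports no verdict.
The state is a dict: "t": time; "joint_pos": joint angles; "qvel": joint speeds; "joint_torque": joint torques, N m; "eef_pos": TCP position; "eef_rot": TCP orientation; "force": force on the tool from outside, world axes, zero at the start; "ft_torque": the same for the moment, N m; "gripper_width": opening from 0.0 (shut) to 1.0 (fully open).
Only numpy, scipy, OpenCV 4.12 (cv2) and the standard library are available. Lean on these libraries where they do the work, as an engineer would, in place of code of your own. Each camera call takes 0.05 s, during which the arm holds its last target.

## Working session

There is one attempt and no reset: what is moved stays moved. The work goes in short steps, Python scripts to look and compute and a tool call to move; the robot and the scene stay as the last step left them, time stands still between calls to the robot, and variables do not carry over. Pictures are saved under pics/ and viewed, and the job is handed in when it is done.

Besides the shell and the picture viewer there is one more tool, called after "Call:" in YAML: its name, and indented under it one key for each argument. step_arm: Moves the arm, as the interface text tells. Its arguments: {"type":"object","properties":{"steps":{"type":"array","items":{"type":"number"}},"jaw":{"type":"number"}},"required":["steps"]}

```bash
mkdir -p pics
python3 - <<'E'
from station import status, viewer
import cv2,pickle
s=status.sense();print({k:s[k] for k in('t','eef_pos','eef_rot','force','gripper_width')})
d={}
for n in("scene","side","wrist"):
    d[n]=viewer.capture(n);cv2.imwrite(f"pics/{n}0.png",d[n]["img"])
    print(n,{k:v.round(3).tolist() if hasattr(v,'round') else v for k,v in d[n].items() if k!="img"})
d['s']=s
pickle.dump(d,open('d0.pkl','wb'))
E
```

```text
{'t': 0.0, 'eef_pos': array([6.24614929e-01, 7.67343156e-06, 2.21755454e-01]), 'eef_rot': array([ 3.14152503e+00,  5.54049082e-05, -2.23422106e-03]), 'force': array([ 0.30129862,  0.8059091 , -0.19211742]), 'gripper_width': 0.9975018967590983}
scene {'K': [[484.079, 0.0, 321.055], [0.0, 484.079, 231.541], [0.0, 0.0, 1.0]], 'R': [[0.147, 0.989, 0.016], [0.779, -0.106, -0.619], [-0.61, 0.103, -0.786]], 't': [-0.111, -0.346, 1.066]}
side {'K': [[475.507, 0.0, 316.189], [0.0, 475.507, 241.181], [0.0, 0.0, 1.0]], 'R': [[-0.959, -0.284, -0.009], [-0.126, 0.455, -0.881], [0.255, -0.844, -0.472]], 't': [0.565, 0.18, 0.608]}
wrist {'K': [[377.868, 0.0, 319.891], [0.0, 377.868, 231.694], [0.0, 0.0, 1.0]], 'hand_eye': [[1.0, -0.0, 0.001, -0.0], [-0.0, 0.959, 0.284, -0.079], [-0.001, -0.284, 0.959, -0.162], [0.0, 0.0, 0.0, 1.0]]}
```

View pics/scene0.png

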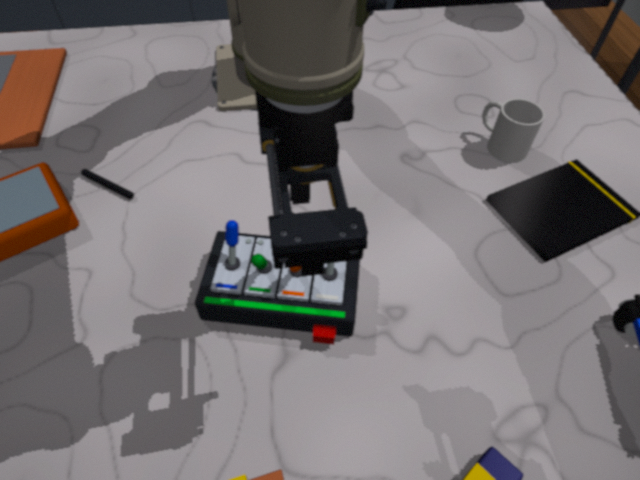

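View pics/side0.png

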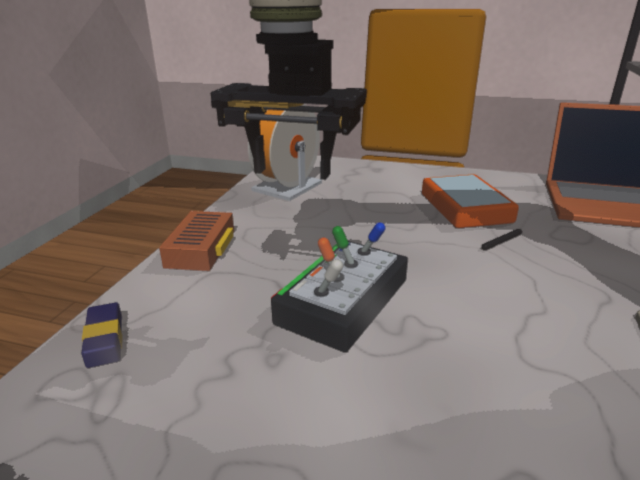

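View pics/wrist0.png

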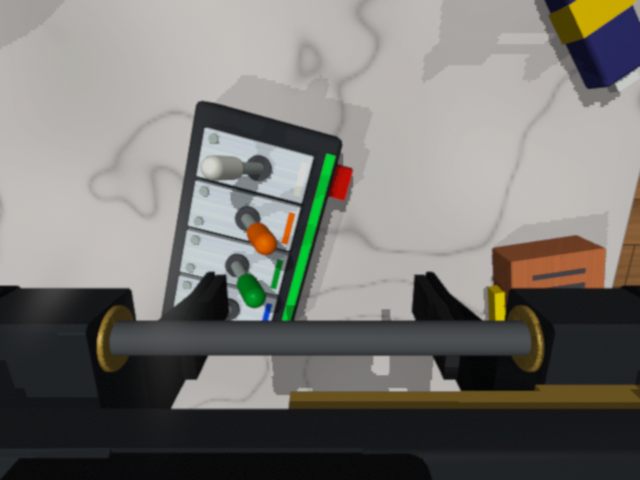

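The wrist view shows, from the top (+y) down, white at (225,168) OFF, orange (262,238) ON, green (250,290) ON. Blue is hidden behind the gripper there. In the side view, blue is at (376,232), green (341,237), orange (327,249) and white (335,270). The green stripe is on the +x side. Next I'll triangulate the caps.

```bash
cat > h.py <<'E'
import cv2,numpy as np
from scipy.spatial.transform import Rotation as Ro
def cam(d,n,s):
    c=d[n]
    if n!='wrist': return c['K'],c['R'],c['t']
    T=np.eye(4);T[:3,:3]=Ro.from_rotvec(s['eef_rot']).as_matrix();T[:3,3]=s['eef_pos']
    M=np.linalg.inv(T@c['hand_eye']);return c['K'],M[:3,:3],M[:3,3]
HS={'orange':((3,170,90),(16,255,255)),'blue':((108,170,60),(128,255,255)),'green':((50,150,40),(75,255,200)),'white':((0,0,120),(180,60,255))}
def blob(img,col,near,r=26):
    h=cv2.cvtColor(img,cv2.COLOR_BGR2HSV);m=cv2.inRange(h,*map(np.array,HS[col]))
    n,l,st,ce=cv2.connectedComponentsWithStats(m)
    k=[(np.hypot(*(ce[i]-near)),i) for i in range(1,n) if st[i,4]>25]
    dd,i=min(k);return ce[i],st[i].tolist()
def tri(cs,ps):
    P=[K@np.c_[R,t] for K,R,t in cs]
    X=cv2.triangulatePoints(P[0],P[1],np.float64(ps[0]).reshape(2,1),np.float64(ps[1]).reshape(2,1))[:,0];X=X[:3]/X[3]
    e=[np.hypot(*((lambda q:q[:2]/q[2])(p@np.r_[X,1])-u)) for p,u in zip(P,ps)]
    return X,e
def ray(c,p,z):
    K,R,t=c;o=-R.T@t;v=R.T@np.linalg.inv(K)@np.r_[p,1];return o+v*(z-o[2])/v[2]
E
python3 - <<'E'
import pickle;from h import *
d=pickle.load(open('d0.pkl','rb'));s=d['s'];C={n:cam(d,n,s) for n in('scene','side','wrist')}
N={'orange':{'wrist':(262,238),'side':(327,249)},'green':{'wrist':(250,290),'side':(341,237)},'blue':{'scene':(232,233),'side':(376,232)}}
for c,v in N.items():
    u=[];
    for n,p in v.items():
        b,st=blob(d[n]['img'],c,p);print(c,n,b.round(1),st);u.append(b)
    X,e=tri([C[n] for n in v],u);print(c,X.round(4),np.round(e,2))
print('white',tri([C['wrist'],C['side']],[(219,167.5),(335,270)]))
for p in((258,168),(247,218),(237,266)):print('piv',ray(C['wrist'],p,.06).round(4))
for p in((321,291),(337,276),(351,263),(364,251)):print('piv side',ray(C['side'],p,.06).round(4))
for p in((332,155),(288,318)):print('stripe',ray(C['wrist'],p,.05).round(4))
E
```

```text
orange wrist [261.3 238.5] [247, 223, 30, 32, 628]
orange side [324.2 241.8] [320, 238, 9, 10, 47]
orange [ 0.5792 -0.0064  0.1164] [2.77 0.88]
green wrist [250.6 290.4] [237, 274, 28, 33, 615]
green side [339.6 232.1] [335, 227, 11, 16, 56]
green [ 0.5674 -0.0512  0.1118] [3.79 1.24]
blue scene [231.3 233. ] [225, 221, 14, 25, 246]
blue side [376.5 230.8] [370, 223, 14, 17, 130]
blue [ 0.5145 -0.0906  0.1022] [0.57 0.5 ]
white (array([0.54884384, 0.04457227, 0.10280432]), [np.float64(1.791360762940603), np.float64(0.6072658953613445)])
piv [0.5718 0.0396 0.06  ]
piv [ 0.5601 -0.0042  0.06  ]
piv [ 0.5484 -0.0497  0.06  ]
piv side [0.5703 0.0384 0.06  ]
piv side [ 0.5579 -0.0074  0.06  ]
piv side [ 0.5459 -0.051   0.06  ]
piv side [ 0.5336 -0.0951  0.06  ]
stripe [0.6349 0.0496 0.05  ]
stripe [ 0.593  -0.1086  0.05  ]
```

Call:
step_arm:
  steps: [0, -6, -10, -0.09, 0, -6, -10, -0.09, 1, -6, -10, -0.085, 1, -6, -10, 0, 0, 0, -10, 0, 0, 0, -10, 0, 0, 0, -12, 0, 0, 0, 0, 0, 0, 0, 0, 0, 0, 0, 0, 0]
  jaw: 255

```text
t: 0.98
eef_pos: [0.6273, -0.0237, 0.151]
eef_rot: [-3.114, 0.414, -0.001]
force: [-0.6, 0.0, 0.7]
gripper_width: 0.328
```

```bash
cat > look.py <<'E'
import sys,pickle;from h import *
from station import status, viewer
d={};tag=sys.argv[1]
for n in sys.argv[2:]:
    d['s']=status.sense();d[n]=viewer.capture(n);cv2.imwrite(f"pics/{n}{tag}.png",d[n]["img"])
s=status.sense();print(s['t'],s['eef_pos'].round(4),s['eef_rot'].round(3),s['force'].round(2),s['gripper_width'])
pickle.dump(d,open(f'd{tag}.pkl','wb'))
E
python3 look.py 1 side wrist scene
```

```text
1.1333 [ 0.6274 -0.0239  0.1513] [-3.114e+00  4.150e-01 -2.000e-03] [0.38 0.33 0.26] 0.18793912374430208
```

View pics/side1.png

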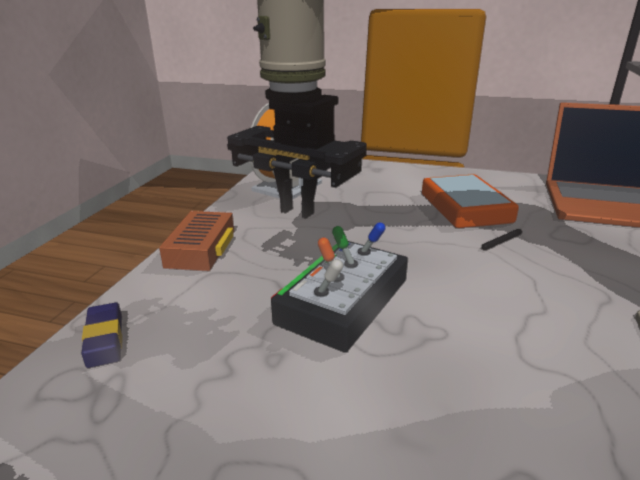

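View pics/wrist1.png

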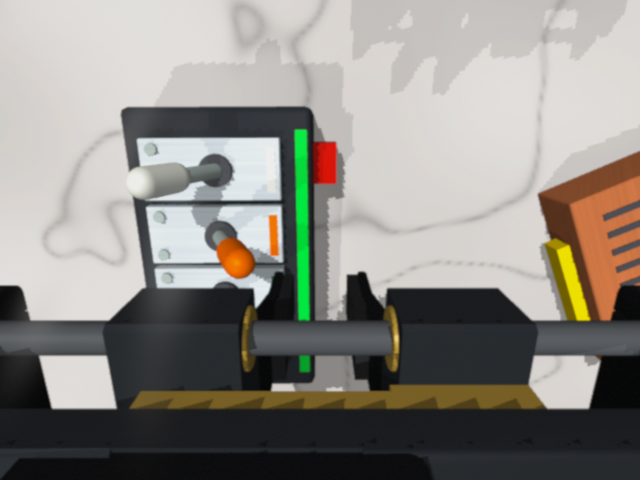

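The gripper is now aligned with the console: the stripe is vertical in the wrist view, with the orange pivot at about (220,237). The fingers are still closing over the far side. I'll recheck the orange pivot, then descend.

Run:
```python
import pickle;from h import *
d=pickle.load(open('d1.pkl','rb'));d['s']=dict(d['s']);C=cam(d,'wrist',d['s'])
for p in((220,237),(216,170)):print('piv',ray(C,p,.06).round(4))
print('st',[ray(C,p,.05).round(4) for p in((300,135),(305,368))])
```

```text
piv [ 0.5598 -0.0053  0.06  ]
piv [0.5728 0.0396 0.06  ]
st [array([0.6325, 0.0464, 0.05  ]), array([ 0.5858, -0.131 ,  0.05  ])]
```

Call:
step_arm:
  steps: [0, 0, -10, 0, 0, 0, -10, 0, 0, 0, -10, 0, 0, 0, -10, 0, 0, 0, -10, 0, 0, 0, -3, 0, 0, 0, 0, 0, 0, 0, 0, 0, 0, 0, 0, 0, 0, 0, 0, 0]

```text
t: 1.97
eef_pos: [0.6275, -0.024, 0.0982]
eef_rot: [-3.114, 0.415, -0.002]
force: [-0.0, -1.3, -0.6]
gripper_width: 0.006
```

```bash
python3 look.py 2 side wrist
```

```text
2.0667 [ 0.6273 -0.024   0.0981] [-3.114e+00  4.150e-01 -1.000e-03] [0.14 0.21 0.45] 0.0029157904469529028
```

View pics/side2.png

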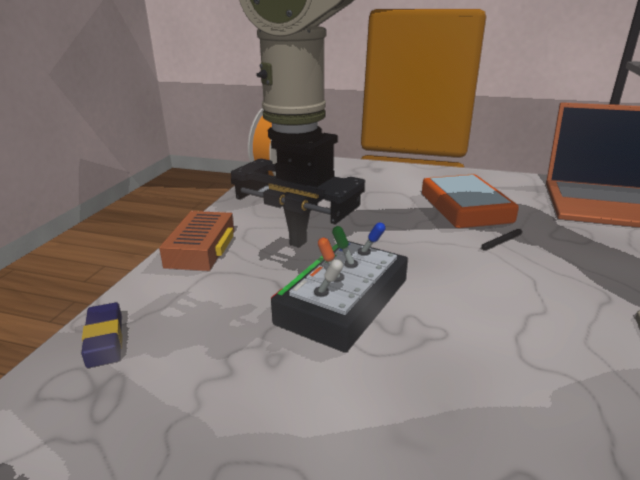

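View pics/wrist2.png

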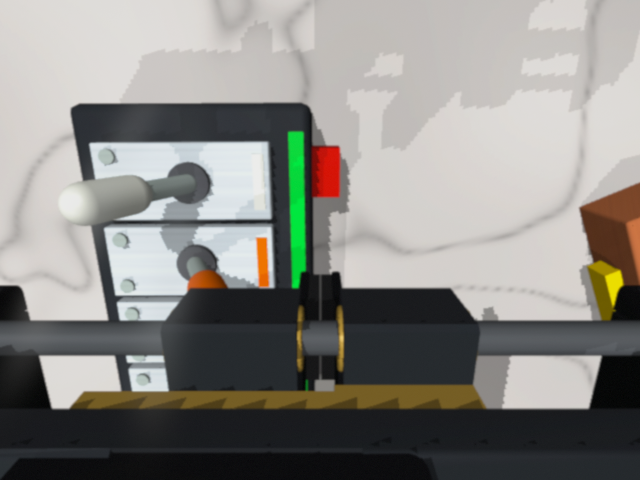

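Call:
step_arm:
  steps: [-5.8, 1.6, 0, 0, -5.8, 1.6, 0, 0, -5.8, 1.6, 0, 0, -5.8, 1.6, 0, 0, -5.8, 1.6, 0, 0, -5.8, 1.6, 0, 0, -5.8, 1.6, 0, 0, -5.8, 1.6, 0, 0, -3.9, 1.0, 0, 0, 0, 0, 0, 0]

```text
t: 2.9
eef_pos: [0.5758, -0.0099, 0.0976]
eef_rot: [-3.114, 0.415, 0.001]
force: [-0.4, 1.0, 0.0]
gripper_width: 0.008
```

```bash
python3 look.py 3 side
```

```text
2.95 [ 0.576  -0.01    0.0973] [ 3.114e+00 -4.150e-01 -2.000e-03] [0.07 0.32 0.18] 0.00853896765559276
```

View pics/side3.png

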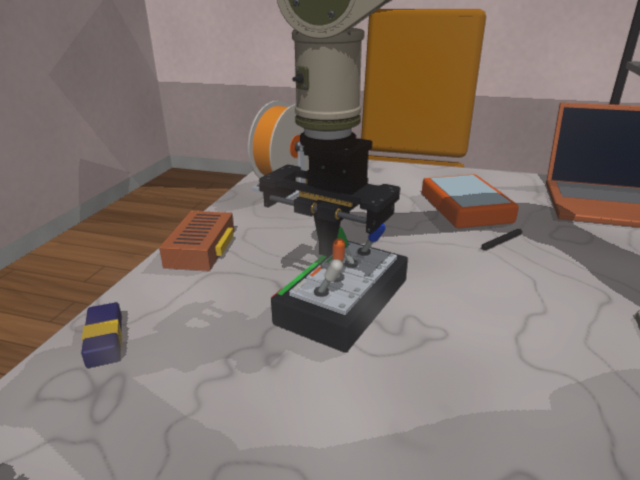

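Orange is about upright at (339,250), and the side view shows the others in place. I'll keep pushing.

Call:
step_arm:
  steps: [-1.9, 0.5, 0, 0, -1.9, 0.5, 0, 0, -1.9, 0.5, 0, 0, -1.9, 0.5, 0, 0, -1.0, 0.3, 0, 0, -1.0, 0.3, 0, 0, -1.0, 0.3, 0, 0, -1.0, 0.3, 0, 0, 0, 0, 0, 0, 0, 0, 0, 0]

```text
t: 3.78
eef_pos: [0.5649, -0.007, 0.0975]
eef_rot: [3.114, -0.415, -0.001]
force: [1.0, -0.3, 1.5]
gripper_width: 0.005
```

```bash
python3 look.py 4 side
```

```text
3.8333 [ 0.5649 -0.007   0.0974] [ 3.114e+00 -4.150e-01 -1.000e-03] [1.68 0.5  1.77] 0.001340813484103672
```

View pics/side4.png

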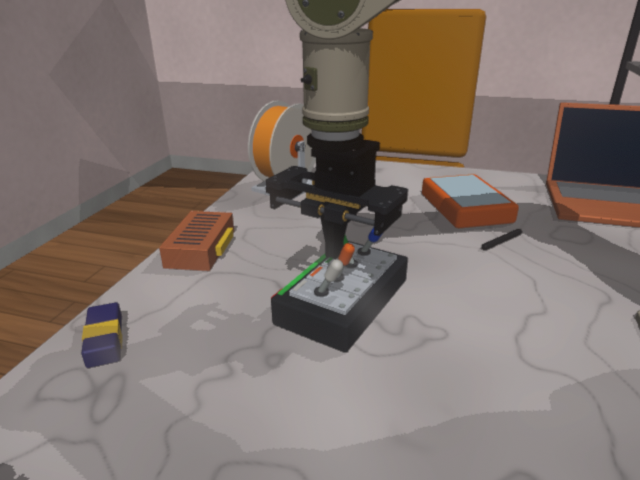

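Call:
step_arm:
  steps: [-1.0, 0.3, 0, 0, -1.0, 0.3, 0, 0, -1.0, 0.2, 0, 0, -1.0, 0.3, 0, 0, -1.0, 0.2, 0, 0, 0, 0, 0, 0, 0, 0, 0, 0, 0, 0, 0, 0, 0, 0, 0, 0, 0, 0, 0, 0]

```text
t: 4.67
eef_pos: [0.56, -0.0056, 0.0975]
eef_rot: [-3.114, 0.415, 0.0]
force: [1.0, 0.1, -0.9]
gripper_width: 0.004
```

```bash
python3 look.py 5 side
python3 - <<'E'
import cv2
i=cv2.imread('pics/side5.png')[200:320,260:420];cv2.imwrite('pics/c5.png',cv2.resize(i,None,fx=4,fy=4))
E
```

```text
4.7167 [ 0.56   -0.0056  0.0975] [-3.114  0.415  0.   ] [ 1.31 -0.16  0.1 ] 0.0039814578332047715
```

View pics/c5.png

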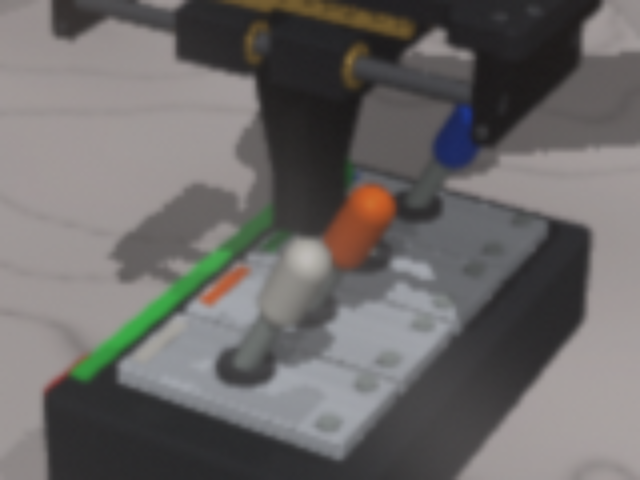

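Orange is now leaning almost parallel to white. There's no stop force yet, so I'll push a few mm more.

Call:
step_arm:
  steps: [-1.0, 0.3, 0, 0, -1.0, 0.3, 0, 0, -1.0, 0.2, 0, 0, 0, 0, 0, 0, 0, 0, 0, 0, 0, 0, 0, 0, 0, 0, 0, 0, 0, 0, 0, 0, 0, 0, 0, 0, 0, 0, 0, 0]

```text
t: 5.55
eef_pos: [0.5583, -0.0052, 0.0981]
eef_rot: [-3.114, 0.415, -0.005]
force: [6.0, -2.1, -0.9]
gripper_width: 0.01
```

Orange hit its stop: 6 N, and the arm stopped advancing. I'll back off, rise, and take a picture to check.

Call:
step_arm:
  steps: [5, -1.4, 0, 0, 5, -1.4, 0, 0, 3, -0.8, 0, 0, 0, 0, 10, 0, 0, 0, 14, 0, 0, 0, 14, 0, 0, 0, 14, 0, 0, 0, 0, 0, 0, 0, 0, 0, 0, 0, 0, 0]

```text
t: 6.38
eef_pos: [0.5697, -0.0084, 0.1492]
eef_rot: [3.114, -0.415, -0.001]
force: [-0.4, -0.6, -0.0]
gripper_width: -0.0
```

Call:
step_arm:
  steps: [-14, -10, 0, 0, -14, -10, 0, 0, -14, -10, 0, 0, -14, -10, 0, 0, -14, -10, 0, 0, -14, -10, 0, 0, -14, -8, 0, 0, -5, 0, 0, 0, 0, 0, 0, 0, 0, 0, 0, 0]

```text
t: 7.22
eef_pos: [0.4674, -0.0758, 0.1494]
eef_rot: [-3.114, 0.414, -0.0]
force: [0.9, 0.4, -0.3]
gripper_width: 0.004
```

```bash
python3 look.py 6 side wrist scene
python3 - <<'E'
import cv2
i=cv2.imread('pics/side6.png')[200:320,260:420];cv2.imwrite('pics/c6.png',cv2.resize(i,None,fx=4,fy=4))
E
```

```text
7.3667 [ 0.4677 -0.0758  0.1494] [-3.114  0.413  0.   ] [-0.43 -0.55  0.21] 0.004916724168231639
```

View pics/c6.png

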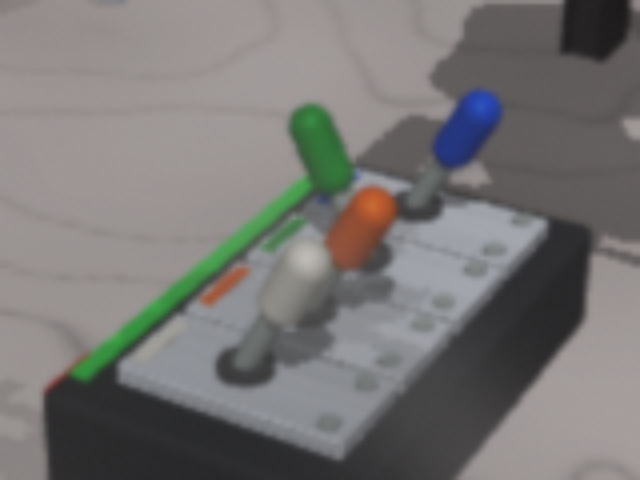

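View pics/scene6.png

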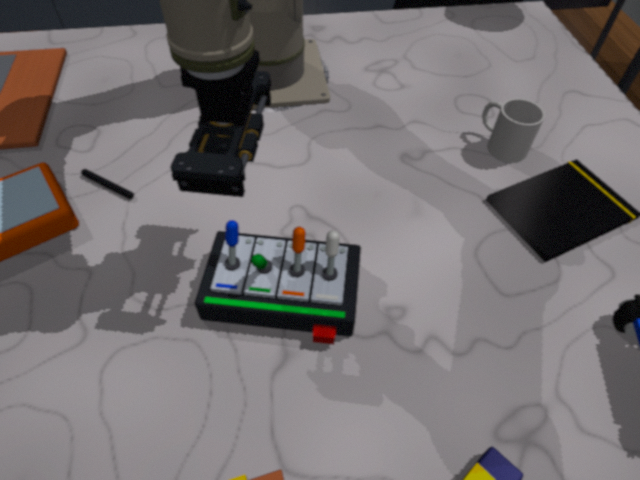

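View pics/wrist6.png

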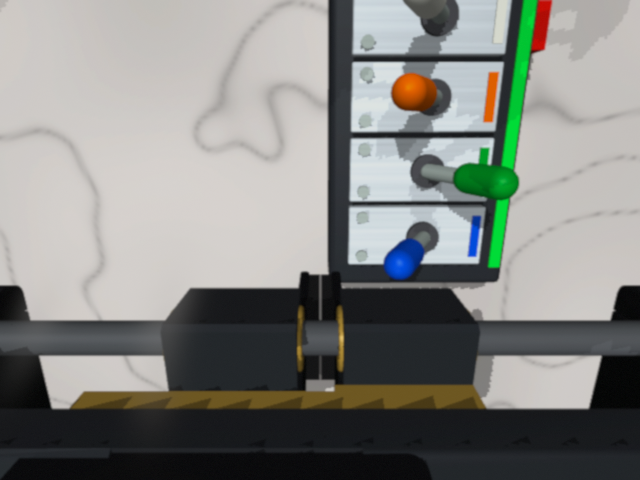

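Orange is OFF, parallel to white and blue, and green is still ON. The blue pivot is at (425,237) in the wrist view; I'll check it.

Run:
```python
import pickle;from h import *
d=pickle.load(open('d6.pkl','rb'));s=d['s'];C=cam(d,'wrist',s)
p=ray(C,(424,237),.06);print(p)
u=np.array([.965,-.262]);v=np.array([.262,.965]);q=s['eef_pos'][:2]-p[:2];print(q@u,q@v)
W,S=C,cam(d,'side',s)
X,e=tri([W,S],[blob(d['wrist']['img'],'blue',(402,260))[0],blob(d['side']['img'],'blue',(376,231))[0]]);q=s['eef_pos'][:2]-X[:2];print(X,e,q@u,q@v)
```

```text
[ 0.53761621 -0.09387313  0.06      ]
-0.0721847236262637 -0.0008101150776579844
[ 0.5138441  -0.08786987  0.10414372] [np.float64(1.7075330838087635), np.float64(0.3957894746186111)] -0.04767178569411853 -0.000374966189245392
```

Call:
step_arm:
  steps: [0, 0, -10, 0, 0, 0, -10, 0, 0, 0, -10, 0, 0, 0, -10, 0, 0, 0, -11, 0, 0, 0, 0, 0, 0, 0, 0, 0, 0, 0, 0, 0, 0, 0, 0, 0, 0, 0, 0, 0]

```text
t: 8.2
eef_pos: [0.4675, -0.0765, 0.0991]
eef_rot: [-3.114, 0.415, -0.002]
force: [-0.4, -0.3, 0.3]
gripper_width: 0.003
```

Call:
step_arm:
  steps: [5.8, -1.6, 0, 0, 5.8, -1.6, 0, 0, 5.8, -1.6, 0, 0, 5.8, -1.6, 0, 0, 5.8, -1.6, 0, 0, 5.8, -1.6, 0, 0, 5.8, -1.6, 0, 0, 5.8, -1.6, 0, 0, 5.8, -1.6, 0, 0, 0, 0, 0, 0]

```text
t: 9.03
eef_pos: [0.5205, -0.0912, 0.0985]
eef_rot: [3.114, -0.415, 0.001]
force: [0.4, -0.5, -0.2]
gripper_width: 0.003
```

Call:
step_arm:
  steps: [1.9, -0.5, 0, 0, 1.9, -0.5, 0, 0, 1.9, -0.5, 0, 0, 1.9, -0.5, 0, 0, 1.9, -0.5, 0, 0, 1.0, -0.3, 0, 0, 1.0, -0.3, 0, 0, 1.0, -0.3, 0, 0, 1.0, -0.3, 0, 0, 0, 0, 0, 0]

```text
t: 9.87
eef_pos: [0.5329, -0.0945, 0.0985]
eef_rot: [-3.114, 0.415, 0.0]
force: [-0.8, 0.9, 0.8]
gripper_width: 0.005
```

```bash
python3 look.py 7 side
python3 - <<'E'
import cv2
i=cv2.imread('pics/side7.png')[200:320,260:420];cv2.imwrite('pics/c7.png',cv2.resize(i,None,fx=4,fy=4))
E
```

```text
9.9167 [ 0.5329 -0.0945  0.0985] [-3.114  0.415 -0.   ] [-1.29  0.04  0.86] 0.006868537622973739
```

View pics/c7.png

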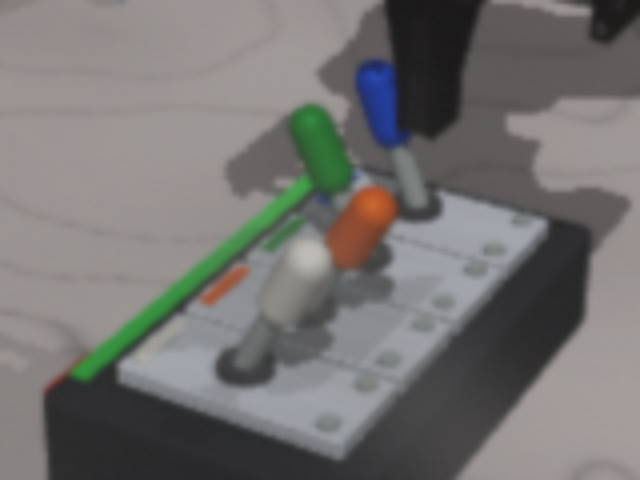

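Blue is going over to the far side but isn't yet parallel to green. I'll creep to the stop.

Call:
step_arm:
  steps: [1.0, -0.3, 0, 0, 1.0, -0.3, 0, 0, 1.0, -0.2, 0, 0, 1.0, -0.3, 0, 0, 1.0, -0.2, 0, 0, 0, 0, 0, 0, 0, 0, 0, 0, 0, 0, 0, 0, 0, 0, 0, 0, 0, 0, 0, 0]

```text
t: 10.75
eef_pos: [0.5378, -0.0959, 0.0986]
eef_rot: [3.114, -0.415, 0.0]
force: [-2.4, -0.4, 1.0]
gripper_width: 0.001
```

Call:
step_arm:
  steps: [1.0, -0.3, 0, 0, 1.0, -0.2, 0, 0, 0, 0, 0, 0, 0, 0, 0, 0, 0, 0, 0, 0, 0, 0, 0, 0, 0, 0, 0, 0, 0, 0, 0, 0, 0, 0, 0, 0, 0, 0, 0, 0]

```text
t: 11.58
eef_pos: [0.5384, -0.0961, 0.0982]
eef_rot: [-3.114, 0.415, 0.005]
force: [-8.3, 2.2, 3.2]
gripper_width: 0.007
```

Blue is at its stop: 8 N, and the arm has stopped advancing. I'll back off and rise clear.

Call:
step_arm:
  steps: [-5, 1.4, 0, 0, -5, 1.4, 0, 0, -5, 1.4, 0, 0, 0, 0, 14, 0, 0, 0, 14, 0, 0, 0, 14, 0, 0, 0, 14, 0, -15, 0, 10, 0, -15, 0, 10, 0, 0, 0, 0, 0]

```text
t: 12.42
eef_pos: [0.4941, -0.0926, 0.1768]
eef_rot: [3.114, -0.416, 0.005]
force: [1.4, 0.1, -0.1]
gripper_width: 0.008
```

Call:
step_arm:
  steps: [-15, 0, 10, 0, -15, 0, 0, 0, -15, 0, 0, 0, 0, 0, 0, 0, 0, 0, 0, 0, 0, 0, 0, 0, 0, 0, 0, 0, 0, 0, 0, 0, 0, 0, 0, 0, 0, 0, 0, 0]

```text
t: 13.25
eef_pos: [0.45, -0.0921, 0.1844]
eef_rot: [3.114, -0.415, -0.0]
force: [-0.4, 0.2, -0.1]
gripper_width: 0.008
```

```bash
python3 look.py 8 side scene
python3 - <<'E'
import cv2,numpy as np
i=cv2.imread('pics/side8.png')[200:320,260:420];j=cv2.imread('pics/scene8.png')[210:340,190:370]
cv2.imwrite('pics/c8.png',np.hstack([cv2.resize(i,(390,390)),cv2.resize(j,(400,390))]))
E
```

```text
13.35 [ 0.4499 -0.0922  0.1845] [-3.114  0.415  0.   ] [-0.64 -0.56  0.73] 0.006653873792900937
```

View pics/c8.png

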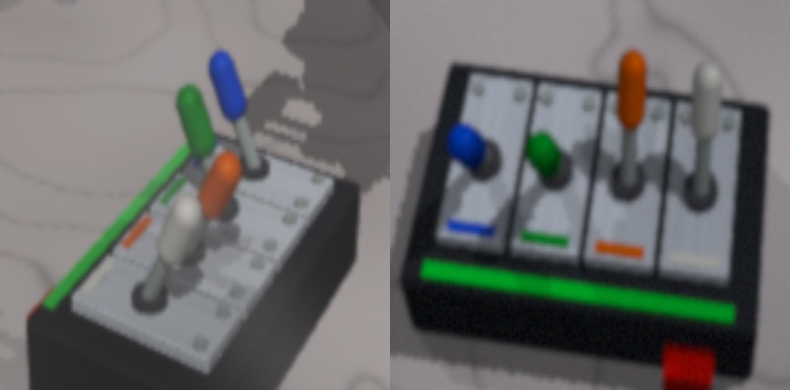

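In the side and scene close-ups, blue is parallel to green (ON) and orange is parallel to white (OFF). The arm is clear.

```bash
python3 -c "
from station import job
print(job.sign_off())"
```

```text
the job is handed in; nothing more can be done
None
```

I flipped the orange charger toggle OFF first, then the blue rover toggle ON, and handed the job in at about 13.4 s. Both were pushed with the closed fingers, square to the console, until they reached their stops (about 6 N for orange, 9 N for blue).

- **Final pictures:** the side and scene views show orange leaning parallel to white (OFF) and blue parallel to green (ON). White and green look unmoved.
- **Arm:** it was clear of the console, with only sensor noise (about 1 N) on the force reading.
- **Disagreements:** the two-view measurements differed by 2–4 px, or a few mm. I judged the final toggle angles by eye and by feeling the stops, not by measuring joint values. The hand-in reported no verdict.

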